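# Set the angle gauge to its mark on the uneven stud

## Task

Pull the black keeper knob fully out to free the angle gauge and leave it out, then take the gauge by its wooden grip and bring the middle of its foot down onto the top of the uneven steel stud, without knocking the other things on the bench about. Rock it there sideways until the swinging pointer settles on the red mark. Finish while still holding it like that: gripped in the fingers, foot pressed lightly on the stud and carried by nothing else, pointer still and its tip on the red mark.

Things in the scene. Friction and masses are not known exactly. Their poses are not given: they have to be found in the camera images.
- gauge: The angle gauge, about 0.4 kg, loose, parked level in the rest. Origin: middle of its foot's underside; z up, x out of the white dial face (at yaw 0 to +x, away from the robot), y along the foot. Foot: aluminium bar 28 (x) by 150 (y) by 10 mm. Blue dial case: diameter 128, 16 thick, centre 74 mm above the underside. It is rocked sideways, about its x axis.
- gauge_grip (a point): Centre of the gauge's pale wooden grip block, 158 mm above the underside of the foot. Block: 24 (x) by 48 (y) by 40 mm high. Pinch it from above with the fingers closing along the gauge's x.
- pointer (a joint): Angle of the black swinging pointer (brass bob) about the gauge's x axis, rad. It hangs from the dial's centre, swings to plumb and settles in about 1 s. 0 when the gauge is upright; leaning the gauge's top towards its own +y by an angle a makes it read +a. Range +-0.9.
- mark (a joint): Angle of the red mark (12 mm wide, on the dial's bezel) about the gauge's x axis, rad, same zero and sign as the pointer: positive is from straight down towards the gauge's +y. The pointer is on the mark when joint pointer = joint mark. The bezel is stiff and does not turn. 0.17 to 0.45.
- pointer_tip (a point): Tip of the pointer, 52 mm from the dial's centre.
- mark_point (a point): Middle of the red mark, 52 mm from the dial's centre, in the plane in which the pointer tip swings; the tip is on the mark within 6 mm.
- keeper (a joint): How far the keeper slide is pulled out, m: 0 home, 0.040 fully out. Its steel tongue lies 2.5 mm above the +y end of the gauge's foot (overlapping 18 mm when home) and holds the gauge down until drawn. It stays where it is left; it takes about 4 N to slide.
- keeper_knob (a point): Centre of the black round keeper knob: a cylinder, diameter 28 mm, 18 mm long, its axis along the rest's y, 30 mm above the bench; it moves with the slide, along the rest's +y. Grip it from above, fingers closing along the rest's x, and draw it straight along +y.
- rest: Fixed wooden rest in which the gauge is parked: plate 70 (x) by 235 (y) by 12 mm high. Origin on the bench under the parked gauge's middle; x, y as the parked gauge's. The keeper's aluminium guide, 45 mm high, is 84 to 110 mm along +y. Brass lips 6 mm above the plate locate the foot: lift it straight up.
- stud: The fixed uneven steel stud on a round wooden stump (diameter 90, 40 mm high with its steel washer). Origin on the bench under the main dome. Main dome: radius 16 mm, top 85 mm above the bench. A lower, darker dome of radius 13 mm, top 79 mm above the bench, stands 15 mm beside it along the stud's +y, which may point anywhere.
- stud_top (a point): Highest point of the stud's main dome, 85 mm above the bench.
- glue_bottle: Bystander: cream glue bottle with blue nozzle, 85 by 60 by 171 mm high, origin under its centre.
- drill: Bystander: cordless drill lying on its side, about 230 by 190 mm, 64 mm high.
- offcut: Bystander: wooden joist offcut 160 by 60 by 45 mm high.
- hammer: Bystander: hammer lying flat.
- gullet_plate: Bystander: flat steel strap 150 by 45 by 5 mm.
- rivet_tin: Bystander: open steel tin, diameter 80, 50 mm high.
- screwdriver: Bystander: screwdriver lying flat.
Mind the look-alikes: they are no part of the job. What is shaped like the gauge but purple is not meant. Leave any orange look-alike of the stud alone.

How it is judged (in metres and radians):
On the way, in this order (a step that is already met when the one before it is completed fails the run):
1. the keeper knob is pulled out while the gauge is still parked (value of joint keeper above 0.032 m and distance of gauge from where it was at the start of the episode below 0.015 m), for 0.1 s.
2. the gauge is lifted clear of the rest in the fingers (contact force between the fingers and gauge above 2 N and height (world z) of gauge above 0.07 m), for 0.1 s.
3. the middle of the gauge's foot is on the stud (all of step 2 and contact force between gauge and stud above 0.8 N and distance between gauge and stud_top below 0.03 m), for 0.1 s.
At the end, for the whole second after the job is handed in: Gauge in the fingers, off the rest, 70 mm or more up; foot middle within 30 mm of the stud top, pressing it with 0.8 N or more; pointer still (under 0.2 rad/s), its tip within 6 mm of the red mark's middle; keeper 28 mm or more out (all of step 3 and distance between pointer_tip and mark_point below 0.006 m and velocity of joint pointer between -0.2 and 0.2 rad/s and linear speed of gauge below 0.02 m/s and value of joint keeper above 0.028 m and contact force between gauge and rest below 0.1 N); the arm keeps its last pose, push and grip.
It fails at once if another thing on the bench is knocked about (moved over 40 mm) (distance of any of glue_bottle, drill, offcut, hammer, gullet_plate, rivet_tin, screwdriver from where it was at the start of the episode above 0.04 m).
It fails at once if the gauge is rammed onto the stud (over 60 N) (contact force between gauge and stud above 60 N).
It also fails if it takes over 64 s, if anything falls off the work surface, if the arm or the gripper's body presses on something with over 40 N, if the wrist force passes 120 N, or if a joint passes its speed limit or range.

## Robot

A 7-joint arm with a two-finger parallel gripper is mounted at the origin on the work surface. World frame = base frame: x ahead of the robot, y to its left, z up, the work surface at z = 0. Lengths are in m, angles in degrees, forces in N, time in s.
With the tool pointing down it reaches from about 0.425 to 0.875 m from the base axis. Payload 4.7 kg.
Tool frame: the origin (TCP) lies between the finger pads; the fingertips stand 8 mm ahead of it and the grasp point (between the pads) lies 11 mm behind it (env.tip_extent is the distance from the TCP to the fingertips, in m); z points along the fingers, y is the line along which they close (so a half turn about z gives the same grasp; the last joint's range is limited). The gripper opens to 87 mm and grips with 3 to 60 N. Pads are 19 mm wide; open, the fingers measure 117 mm over their backs; the gripper's body (75 mm by 190 mm) begins 51 mm behind the grasp point.
Start: joints at [66.813, 18.392, -4.016, 83.108, 1.295, 78.541, -3.26], TCP at [0.264, -0.594, 0.231] pointing down, gripper open.
Joint ranges: [-163.93, 163.93], [-17.29, 119.83], [-79.2, 71.16], [3.27, 140.29], [-89.18, 269.18], [5.43, 117.66], [-154.24, 154.24]. Speed limits (degrees/s): [147.25, 147.25, 180, 180, 180, 180, 180].

## Interface

Orientations are given as [roll, pitch, yaw] about the fixed x, y, z axes, in that order (R = Rz(yaw) Ry(pitch) Rx(roll)).
In Python, from cell import sensors, vision, workorder, env gives the robot as it stands.
- The arm moves only by the tool drive_tool, never from a script. Its argument "moves" is a list of rows, each an object of numbers: "x", "y", "z": the shift along the tool's x, y, z in mm; "rx", "ry", "rz": the turn, a rotation vector about the tool's x, y, z in rad; "fingers": the closure, from -1 (fully open) to 1 (shut). In form: [{"x": .., "y": .., "z": .., "rx": .., "ry": .., "rz": .., "fingers": ..}, ...]. A call has 1 to 20 rows; each row is the pose to reach, as a shift and turn from the pose commanded when the call began, along the tool's axes at that moment; what a row does not reach only later rows make up. A row lasts 1/8 s, in which the tool goes at most 62.5 mm and 10.7 degrees, less where a joint would pass 70% of its speed; a pose out of reach is approached as far as the arm can. A call with a gripper value outside its range is refused whole. The fingers move at their own pace and stop on an object; "force" is the grip in N (left out, the last holds). Time passes only in rows, so rows that repeat a pose let the fingers close. It gives the time, the measured TCP pose, the force, the opening and the grip force at its end, in the units of the state.
- sensors.get_obs(): the state, without advancing time (a new reading comes with each control period).
- vision.read_camera(name): name is "scene" or "top" or "wrist"; returns a dict with "image" (480x640x3 uint8, red, green, blue), "fx", "fy", "cx", "cy" (pixels), "R" (3x3) and "t" (3): a world point X has camera coordinates R X + t. Camera axes: x right, y down, z forward; pixel columns grow to the right and rows downward; lengths in m; the calibration is good to about 2 mm. A picture is of the moment at which its call begins. There is no depth.
- workorder.sign_off(): hands the job in; it is judged then, once.
The state is a dict: "time_s": time; "qpos": joint angles; "joint_velocities": joint speeds; "effort": joint torques, N m; "tool_pos": TCP position; "tool_rot": TCP orientation; "force": force on the tool from outside, world axes, zero at the start; "wrist_torque": the same for the moment, N m; "grip_width": finger opening in m; "grasp_force": force on a finger pad.
Only numpy, scipy, OpenCV 4.12 (cv2) and the standard library are available. Lean on these libraries where they do the work, as an engineer would, in place of code of your own. Each camera call takes 0.05 s, during which the arm holds its last target. There are 200 camera calls.

## Working session

There is one attempt and no reset: what is moved stays moved. The work goes in short steps, Python scripts to look and compute and a tool call to move; the robot and the scene stay as the last step left them, time stands still between calls to the robot, and variables do not carry over. Pictures are saved under pics/ and viewed, at most 10 in all, crops included, and the job is handed in when it is done.

Besides the shell and the picture viewer there is one more tool, called after ">>>" as a command line: name --argument value ..., lists and objects as JSON in quotes. drive_tool: Moves the arm, as the interface text tells. Its arguments: {"type":"object","properties":{"moves":{"type":"array"},"force":{"type":"number"}},"required":["moves"]}

```bash
ls; mkdir -p pics; python3 - <<'E'
from cell import sensors, vision, workorder, env
import cv2
o=sensors.get_obs(); print(o)
print(env.tip_extent)
for n in ("scene","top"):
    c=vision.read_camera(n); cv2.imwrite(f"pics/{n}0.png",c["image"][:,:,::-1]); print(n,c["fx"],c["fy"],c["cx"],c["cy"],c["R"],c["t"])
E
```

```text
pics
{'time_s': 0.0, 'qpos': array([66.81012472, 18.43683434, -4.014678  , 83.17302792,  1.29716221,
       78.53969778, -3.26122245]), 'joint_velocities': array([ 0.04884989,  0.07859635,  0.04810155,  0.03345813, -0.05852709,
       -0.04032448,  0.03413278]), 'effort': array([ 2.99601033e-04, -4.91286242e+01, -4.04215157e-01, -3.12530386e+01,
       -6.40545739e-02,  4.34926932e-02,  1.50933452e-04]), 'tool_pos': array([ 0.26407988, -0.5933733 ,  0.22950302]), 'tool_rot': array([-1.79895795e+02,  8.02172716e-03,  2.39979897e+01]), 'force': array([-0.05952344, -0.37149687, -0.51574461]), 'wrist_torque': array([ 0.03922931, -0.03425777,  0.01871251]), 'grasp_force': 0.0, 'grip_width': 0.08742865700991723}
0.008
scene 498.0735502301289 498.0735502301289 315.8922623556778 238.32387898452112 [[-0.7812981   0.62412681  0.00624564]
 [ 0.49021436  0.61979548 -0.612816  ]
 [-0.38634591 -0.47573027 -0.79020095]] [ 0.43109679 -0.22866331  1.63605287]
top 535.4907488571299 535.4907488571299 317.8433161996786 236.53223557353203 [[ 0.02661649 -0.99951298  0.01629008]
 [-0.98255301 -0.02915852 -0.18368279]
 [ 0.18406832 -0.01111688 -0.98285058]] [-0.00298752  0.5614156   1.50241809]
```

View pics/scene0.png

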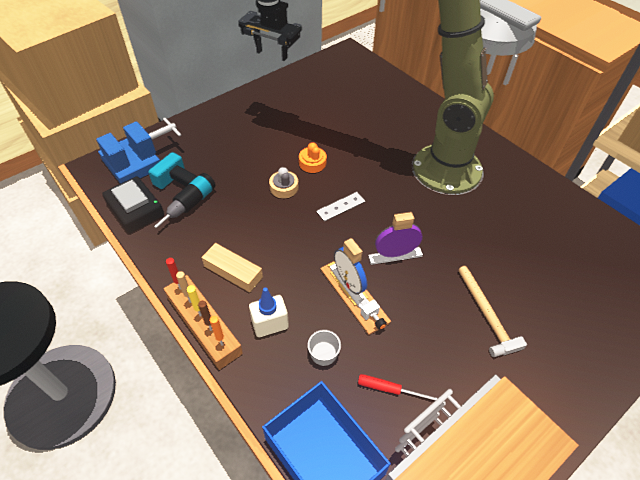

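View pics/top0.png

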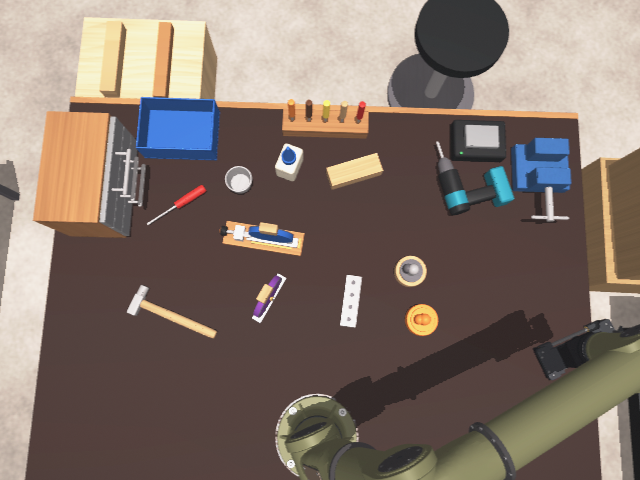

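The views show the following candidates:
- **Gauge:** the blue gauge in the rest, at top (268,235) and scene (350,270). Its purple look-alike is at top (268,297) and scene (400,240), so I choose blue.
- **Stud:** the steel stud, at top (411,269) and scene (284,182). The orange look-alike is at top (422,320) and scene (313,157), so I choose steel.
- **Knob:** black, at top (223,231) and scene (380,322).

I'll check these in one close crop.

```bash
python3 - <<'E'
import cv2,numpy as np
s=cv2.imread("pics/scene0.png");t=cv2.imread("pics/top0.png")
def p(im,x,y): # 100x75
    return cv2.resize(im[y:y+75,x:x+100],(400,300),interpolation=cv2.INTER_CUBIC)
a=np.hstack([p(s,300,260),p(t,210,200)]);a[:, :400]=cv2.resize(s[230:335,305:445],(400,300),interpolation=cv2.INTER_CUBIC)
b=np.hstack([p(s,235,145),p(t,365,230)])
cv2.imwrite("pics/crop1.png",np.vstack([a,b]))
E
```

```text
(no output)
```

View pics/crop1.png

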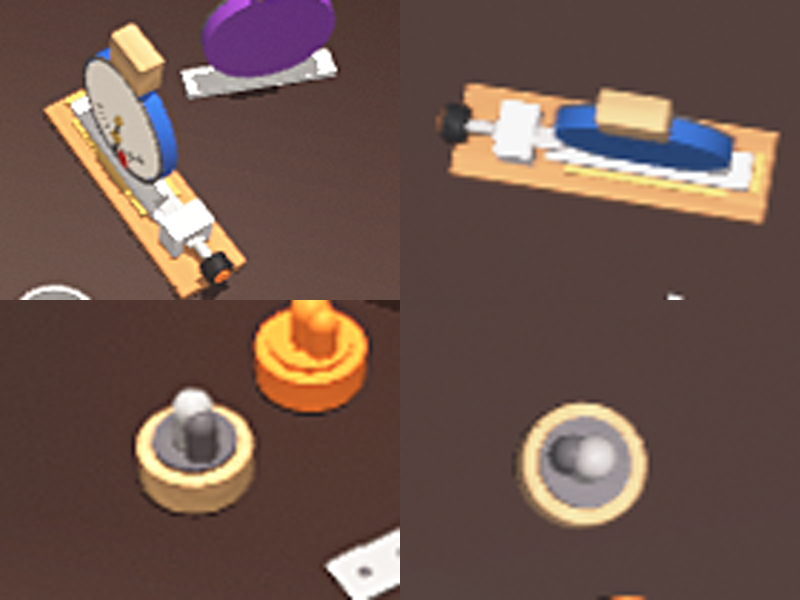

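The crop confirms the blue gauge with its knob at top (223.8,231), and the steel stud with its light main dome at top (414.3,269.3) and darker low dome at top (406.8,268.8). Next I'll turn these pixels into positions.

```bash
cat > h.py <<'E'
import numpy as np,cv2
from cell import sensors, vision, workorder, env
from scipy.spatial.transform import Rotation as Ro
def ray(c,u,v):
    R=np.array(c["R"]);d=R.T@np.array([(u-c["cx"])/c["fx"],(v-c["cy"])/c["fy"],1]);return -R.T@np.array(c["t"]),d/np.linalg.norm(d)
def plane(c,u,v,z):
    o,d=ray(c,u,v);return o+d*(z-o[2])/d[2]
def two(c1,p1,c2,p2):
    o,d=ray(c1,*p1);q,e=ray(c2,*p2)
    s=np.linalg.lstsq(np.c_[d,-e],q-o,rcond=None)[0];a=o+d*s[0];b=q+e*s[1];return (a+b)/2,np.linalg.norm(a-b)
def proj(c,X):
    p=np.array(c["R"])@X+np.array(c["t"]);return np.array([c["cx"]+c["fx"]*p[0]/p[2],c["cy"]+c["fy"]*p[1]/p[2]])
def delta(pos,rpy=None):
    """shift in tool mm and rotvec from current measured pose to the target"""
    o=sensors.get_obs();R=Ro.from_euler('xyz',o["tool_rot"],degrees=True)
    d=R.inv().apply(np.array(pos)-o["tool_pos"])*1000
    r=np.zeros(3) if rpy is None else (R.inv()*Ro.from_euler('xyz',rpy,degrees=True)).as_rotvec()
    return d.round(1),r.round(3)
E
python3 - <<'E'
from h import *
s=vision.read_camera("scene");t=vision.read_camera("top")
np.set_printoptions(precision=4,suppress=True)
cs=np.array([plane(t,u,v,.012) for u,v in [(226.25,220.75),(304.75,233),(301.5,255),(222.5,243.5)]])
print("rest",cs,cs.mean(0)); e=cs[0]+cs[3]-cs[1]-cs[2];yaw=np.arctan2(-e[0],e[1]);print("yaw",np.degrees(yaw),np.linalg.norm(e)/2)
print("knob",two(s,(381,323.8),t,(223.75,231)),plane(t,223.75,231,.03))
print("dome",two(s,(283.25,171.25),t,(414.25,269.25)),plane(t,414.25,269.25,.072),"dark",plane(t,406.75,268.75,.07),"stump",plane(t,411,271,.04))
# wood grip & purple, masks
for n,im,box in(("top",t["image"],(225,205,300,260)),):
    x0,y0,x1,y1=box;h=cv2.cvtColor(im[y0:y1,x0:x1],cv2.COLOR_RGB2HSV)
    m=cv2.inRange(h,(105,120,60),(125,255,255));k=cv2.moments(m,True);print("blue",k["m10"]/k["m00"]+x0,k["m01"]/k["m00"]+y0)
print("grip",plane(t,210+234/4,200+97/4,.190))
h=cv2.cvtColor(s["image"],cv2.COLOR_RGB2HSV)[270:300,330:365];m=cv2.inRange(h,(0,150,80),(8,255,255))|cv2.inRange(h,(172,150,80),(180,255,255));k=cv2.moments(m,True);print("red",k["m00"],330+k["m10"]/k["m00"],270+k["m01"]/k["m00"])
E
```

```text
rest [[0.6086 0.2871 0.012 ]
 [0.5783 0.0517 0.012 ]
 [0.5118 0.0592 0.012 ]
 [0.5394 0.2942 0.012 ]] [0.5595 0.1731 0.012 ]
yaw -7.014902122225246 0.23700566142785914
knob (array([0.574 , 0.2901, 0.0283]), np.float64(0.00016253156290851285)) [0.5737 0.2897 0.03  ]
dome (array([ 0.4707, -0.2628,  0.0723]), np.float64(0.001064060988780416)) [ 0.4711 -0.2633  0.072 ] dark [ 0.4722 -0.2423  0.07  ] stump [ 0.4699 -0.26    0.04  ]
blue 271.4139941690962 235.24198250728864
grip [0.5646 0.1459 0.19  ]
red 10.0 347.2 284.7
```

```bash
python3 - <<'E'
from h import *
s=vision.read_camera("scene")
yaw=np.radians(-7.0);xa=np.array([np.cos(yaw),np.sin(yaw),0]);ya=np.array([-np.sin(yaw),np.cos(yaw),0])
org=np.array([.574,.290,0])-.144*ya;print("origin",org)
o,d=ray(s,347.2,284.7)
for px in(.008,.012):
    c=org+[0,0,.086]+px*xa; X=o+d*((c-o)@xa)/(d@xa); r=X-c; print(px,r@ya,r[2],np.degrees(0)+np.arctan2(r@ya,-r[2]),np.hypot(r@ya,r[2]))
print(delta([.574,.29,.09],[180,0,83]),delta([.574,.29,.09],[180,0,-97]))
E
```

```text
origin [0.55645081 0.14707335 0.        ]
0.008 0.003311436182816595 -0.057449728451682086 0.057576880148942564 0.057545085878508144
0.012 0.008282586439225484 -0.04750831842338368 0.1726049248519849 0.04822490598789032
(array([ 642.4, -681.1,  140.6]), array([-1.00e-03, -0.00e+00, -1.03e+00])) (array([ 642.4, -681.1,  140.6]), array([-0.000e+00,  1.000e-03,  2.112e+00]))
```

>>> drive_tool --moves '[{"x": 20, "y": -20, "z": -40, "rz": -0.03, "fingers": -1}, {"x": 60, "y": -64, "z": -40, "rz": -0.1, "fingers": -1}, {"x": 100, "y": -106, "z": -40, "rz": -0.16, "fingers": -1}, {"x": 140, "y": -148, "z": -40, "rz": -0.22, "fingers": -1}, {"x": 180, "y": -191, "z": -40, "rz": -0.29, "fingers": -1}, {"x": 220, "y": -233, "z": -40, "rz": -0.35, "fingers": -1}, {"x": 260, "y": -276, "z": -40, "rz": -0.42, "fingers": -1}, {"x": 300, "y": -318, "z": -40, "rz": -0.48, "fingers": -1}, {"x": 340, "y": -360, "z": -40, "rz": -0.55, "fingers": -1}, {"x": 380, "y": -403, "z": -40, "rz": -0.61, "fingers": -1}, {"x": 420, "y": -445, "z": -40, "rz": -0.67, "fingers": -1}, {"x": 460, "y": -488, "z": -40, "rz": -0.74, "fingers": -1}, {"x": 500, "y": -530, "z": -40, "rz": -0.8, "fingers": -1}, {"x": 540, "y": -572, "z": -40, "rz": -0.87, "fingers": -1}, {"x": 580, "y": -615, "z": -40, "rz": -0.93, "fingers": -1}, {"x": 615, "y": -652, "z": -40, "rz": -0.99, "fingers": -1}, {"x": 642, "y": -681, "z": -40, "rz": -1.03, "fingers": -1}, {"x": 642, "y": -681, "z": -40, "rz": -1.03, "fingers": -1}, {"x": 642, "y": -681, "z": -40, "rz": -1.03, "fingers": -1}]'

```text
invalid input at $.moves[0]: expected keys x, y, z, rx, ry, rz, fingers
```

```bash
python3 - <<'E'
from h import *
o=sensors.get_obs();print(o["qpos"],o["force"])
w=vision.read_camera("wrist");cv2.imwrite("pics/w1.png",w["image"][:,:,::-1])
print(w["R"],w["t"])
for z in(.03,.19): print(proj(w,np.array([.574,.29,z])),proj(w,np.array([.5565,.147,z])))
E
```

```text
[66.8111588  18.41550291 -4.01605772 83.13837209  1.29224802 78.54044494
 -3.25867504] [ 0.73087662 -0.19302742  0.93613062]
[[ 4.06516472e-01 -9.13643133e-01 -7.64194069e-04]
 [-8.82358934e-01 -3.92813608e-01  2.59114223e-01]
 [-2.37038116e-01 -1.04659906e-01 -9.65846383e-01]] [-0.64915904 -0.0301268   0.38924791]
[-981.94527821 -988.76107097] [-649.39252338 -753.31698596]
[-6109.37336243 -5436.87661356] [-3220.37606118 -3123.96286661]
```

View pics/w1.png

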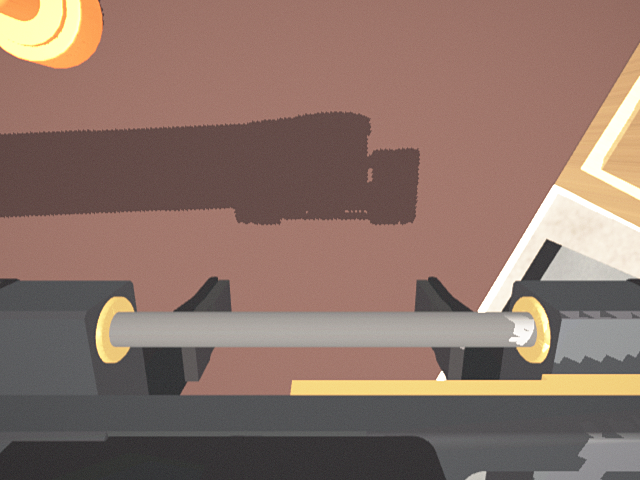

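The move was refused because every key is required. The wrist view still shows the start area, with the orange look-alike at (50,25). I'll resend the move with all keys.

>>> drive_tool --moves '[{"x": 20, "y": -20, "z": -40, "rx": 0, "ry": 0, "rz": -0.03, "fingers": -1}, {"x": 60, "y": -64, "z": -40, "rx": 0, "ry": 0, "rz": -0.1, "fingers": -1}, {"x": 100, "y": -106, "z": -40, "rx": 0, "ry": 0, "rz": -0.16, "fingers": -1}, {"x": 140, "y": -148, "z": -40, "rx": 0, "ry": 0, "rz": -0.22, "fingers": -1}, {"x": 180, "y": -191, "z": -40, "rx": 0, "ry": 0, "rz": -0.29, "fingers": -1}, {"x": 220, "y": -233, "z": -40, "rx": 0, "ry": 0, "rz": -0.35, "fingers": -1}, {"x": 260, "y": -276, "z": -40, "rx": 0, "ry": 0, "rz": -0.42, "fingers": -1}, {"x": 300, "y": -318, "z": -40, "rx": 0, "ry": 0, "rz": -0.48, "fingers": -1}, {"x": 340, "y": -360, "z": -40, "rx": 0, "ry": 0, "rz": -0.55, "fingers": -1}, {"x": 380, "y": -403, "z": -40, "rx": 0, "ry": 0, "rz": -0.61, "fingers": -1}, {"x": 420, "y": -445, "z": -40, "rx": 0, "ry": 0, "rz": -0.67, "fingers": -1}, {"x": 460, "y": -488, "z": -40, "rx": 0, "ry": 0, "rz": -0.74, "fingers": -1}, {"x": 500, "y": -530, "z": -40, "rx": 0, "ry": 0, "rz": -0.8, "fingers": -1}, {"x": 540, "y": -572, "z": -40, "rx": 0, "ry": 0, "rz": -0.87, "fingers": -1}, {"x": 580, "y": -615, "z": -40, "rx": 0, "ry": 0, "rz": -0.93, "fingers": -1}, {"x": 615, "y": -652, "z": -40, "rx": 0, "ry": 0, "rz": -0.99, "fingers": -1}, {"x": 642, "y": -681, "z": -40, "rx": 0, "ry": 0, "rz": -1.03, "fingers": -1}, {"x": 642, "y": -681, "z": -40, "rx": 0, "ry": 0, "rz": -1.03, "fingers": -1}, {"x": 642, "y": -681, "z": -40, "rx": 0, "ry": 0, "rz": -1.03, "fingers": -1}]'

```text
time_s: 2.68
tool_pos: [0.5739, 0.2885, 0.2702]
tool_rot: [-180.0, 0.1, 83.0]
force: [0.4, -0.6, -0.3]
grip_width: 0.0869
grasp_force: 0.0
```

```bash
python3 - <<'E'
from h import *
o=sensors.get_obs();print(o["qpos"],o["force"],o["tool_pos"],o["tool_rot"])
w=vision.read_camera("wrist");cv2.imwrite("pics/w2.png",w["image"][:,:,::-1])
for z in(.03,.19): print(proj(w,np.array([.574,.29,z])),proj(w,np.array([.5565,.147,z])))
print(delta([.574,.29,.024],[180,0,83]))
E
```

```text
[  8.48589739  23.98256197 -51.16679367  79.43908271  18.55871588
  85.29573658 -48.76533735] [ 0.42711417 -0.58834704 -0.26719323] [0.57391141 0.28848012 0.270235  ] [-1.79984128e+02  6.89573235e-02  8.29652871e+01]
[321.87288433 210.53308011] [322.08010773 331.91411844]
[321.51637289 253.62458311] [321.88504024 435.93339105]
(array([  2.6,  -0.6, 246.5]), array([ 0.   ,  0.001, -0.002]))
```

View pics/w2.png

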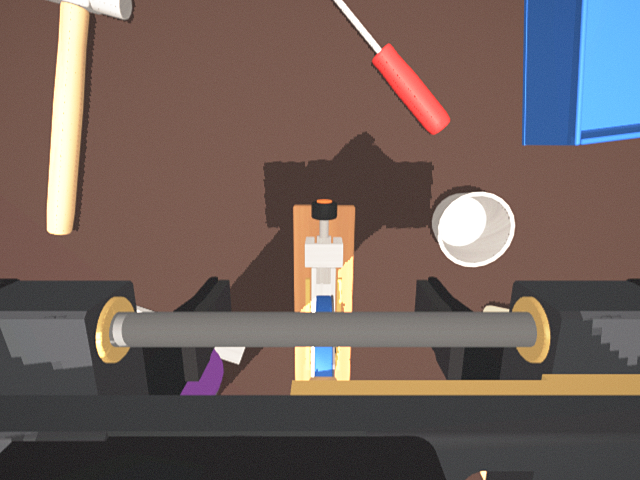

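The wrist view shows the knob at (324,209), as predicted, and the rest aligned with the image. I'll descend, grip it and draw it out.

>>> drive_tool --moves '[{"x": 2.6, "y": 0, "z": 60, "rx": 0, "ry": 0, "rz": 0, "fingers": -1}, {"x": 2.6, "y": 0, "z": 120, "rx": 0, "ry": 0, "rz": 0, "fingers": -1}, {"x": 2.6, "y": 0, "z": 170, "rx": 0, "ry": 0, "rz": 0, "fingers": -1}, {"x": 2.6, "y": 0, "z": 210, "rx": 0, "ry": 0, "rz": 0, "fingers": -1}, {"x": 2.6, "y": 0, "z": 235, "rx": 0, "ry": 0, "rz": 0, "fingers": -1}, {"x": 2.6, "y": 0, "z": 246, "rx": 0, "ry": 0, "rz": 0, "fingers": -1}, {"x": 2.6, "y": 0, "z": 246, "rx": 0, "ry": 0, "rz": 0, "fingers": 1}, {"x": 2.6, "y": 0, "z": 246, "rx": 0, "ry": 0, "rz": 0, "fingers": 1}, {"x": 2.6, "y": 0, "z": 246, "rx": 0, "ry": 0, "rz": 0, "fingers": 1}, {"x": 2.6, "y": 0, "z": 246, "rx": 0, "ry": 0, "rz": 0, "fingers": 1}, {"x": 2.6, "y": 0, "z": 246, "rx": 0, "ry": 0, "rz": 0, "fingers": 1}, {"x": 2.6, "y": 0, "z": 246, "rx": 0, "ry": 0, "rz": 0, "fingers": 1}, {"x": 2.6, "y": 0, "z": 246, "rx": 0, "ry": 0, "rz": 0, "fingers": 1}]' --force 25

```text
time_s: 4.35
tool_pos: [0.5755, 0.2918, 0.0245]
tool_rot: [179.9, -0.0, 83.0]
force: [2.8, 1.2, -2.2]
grip_width: 0.0273
grasp_force: 25.0
```

>>> drive_tool --moves '[{"x": 8, "y": 0, "z": 0, "rx": 0, "ry": 0, "rz": 0, "fingers": 1}, {"x": 16, "y": 0, "z": 0, "rx": 0, "ry": 0, "rz": 0, "fingers": 1}, {"x": 24, "y": 0, "z": 0, "rx": 0, "ry": 0, "rz": 0, "fingers": 1}, {"x": 32, "y": 0, "z": 0, "rx": 0, "ry": 0, "rz": 0, "fingers": 1}, {"x": 38, "y": 0, "z": 0, "rx": 0, "ry": 0, "rz": 0, "fingers": 1}, {"x": 42, "y": 0, "z": 0, "rx": 0, "ry": 0, "rz": 0, "fingers": 1}, {"x": 42, "y": 0, "z": 0, "rx": 0, "ry": 0, "rz": 0, "fingers": 1}, {"x": 42, "y": 0, "z": 0, "rx": 0, "ry": 0, "rz": 0, "fingers": 1}]'

```text
time_s: 5.35
tool_pos: [0.5805, 0.3298, 0.0244]
tool_rot: [180.0, 0.4, 82.9]
force: [1.0, -8.5, 4.3]
grip_width: 0.0275
grasp_force: 25.0
```

>>> drive_tool --moves '[{"x": 40, "y": 0, "z": 0, "rx": 0, "ry": 0, "rz": 0, "fingers": -1}, {"x": 40, "y": 0, "z": 0, "rx": 0, "ry": 0, "rz": 0, "fingers": -1}, {"x": 40, "y": 0, "z": 0, "rx": 0, "ry": 0, "rz": 0, "fingers": -1}, {"x": 40, "y": 0, "z": 0, "rx": 0, "ry": 0, "rz": 0, "fingers": -1}, {"x": 40, "y": 0, "z": -50, "rx": 0, "ry": 0, "rz": 0, "fingers": -1}, {"x": 40, "y": 0, "z": -110, "rx": 0, "ry": 0, "rz": 0, "fingers": -1}, {"x": 40, "y": 0, "z": -170, "rx": 0, "ry": 0, "rz": 0, "fingers": -1}, {"x": 40, "y": 0, "z": -230, "rx": 0, "ry": 0, "rz": 0, "fingers": -1}, {"x": 40, "y": 0, "z": -270, "rx": 0, "ry": 0, "rz": 0, "fingers": -1}, {"x": 0, "y": 0, "z": -280, "rx": 0, "ry": 0, "rz": 0, "fingers": -1}, {"x": -60, "y": 0, "z": -280, "rx": 0, "ry": 0, "rz": 0, "fingers": -1}, {"x": -120, "y": 0, "z": -280, "rx": 0, "ry": 0, "rz": 0, "fingers": -1}, {"x": -180, "y": 0, "z": -280, "rx": 0, "ry": 0, "rz": 0, "fingers": -1}, {"x": -220, "y": 0, "z": -280, "rx": 0, "ry": 0, "rz": 0, "fingers": -1}, {"x": -220, "y": 0, "z": -280, "rx": 0, "ry": 0, "rz": 0, "fingers": -1}, {"x": -220, "y": 0, "z": -280, "rx": 0, "ry": 0, "rz": 0, "fingers": -1}]'

```text
time_s: 7.35
tool_pos: [0.5523, 0.1156, 0.3047]
tool_rot: [180.0, -0.0, 83.0]
force: [-0.6, 0.5, 0.4]
grip_width: 0.0867
grasp_force: 0.0
```

```bash
python3 - <<'E'
from h import *
o=sensors.get_obs();print(o["qpos"],o["force"],o["tool_pos"],o["tool_rot"])
w=vision.read_camera("wrist");t=vision.read_camera("top");s=vision.read_camera("scene")
a=np.hstack([cv2.resize(w["image"],(400,300)),cv2.resize(t["image"][200:275,205:305],(400,300),interpolation=cv2.INTER_CUBIC)])
b=np.hstack([cv2.resize(s["image"][230:335,305:445],(400,300),interpolation=cv2.INTER_CUBIC),w["image"][100:400,120:520]])
cv2.imwrite("pics/m1.png",np.vstack([a,b])[:,:,::-1])
for z in(.19,): print(proj(w,np.array([.5565,.147,z])))
print("knob expected top/scene",proj(t,np.array([.579,.33,.03])),proj(s,np.array([.579,.33,.03])))
E
```

```text
[ 29.24303925  11.11105242 -50.08608991  87.51539173   8.52593419
  85.33286197 -28.01646841] [-0.64986493  0.4886898   0.37054107] [0.55234691 0.11556621 0.30471614] [ 1.79982295e+02 -1.21369696e-02  8.29878338e+01]
[322.02009525 200.19577484]
knob expected top/scene [210.14735386 228.84723433] [390.6539133  335.91117924]
```

View pics/m1.png

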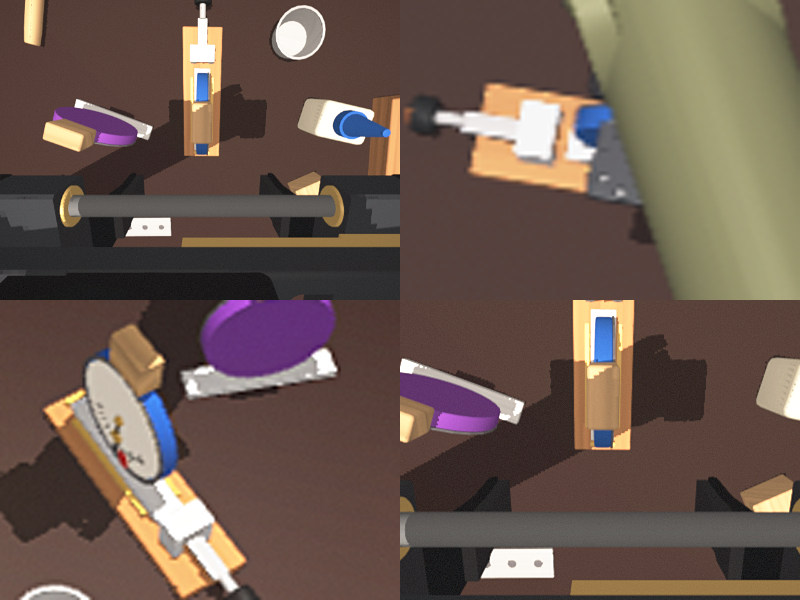

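The keeper is out: the knob is at top (211,229), where a 38–40 mm pull puts it. The wrist view shows the wooden grip at (323,196), about 3 mm further along +y than predicted. Next I'll grasp the gauge.

```bash
python3 - <<'E'
from h import *
w=vision.read_camera("wrist");g=plane(w,323,196.5,.19);print(g)
print(delta([g[0],g[1],.160],[180,0,83]))
E
```

```text
[0.55730782 0.15111898 0.19      ]
(array([ 34.4,   0.9, 144.5]), array([-0.   , -0.001,  0.003]))
```

>>> drive_tool --moves '[{"x": 33, "y": 0.5, "z": 30, "rx": 0, "ry": 0, "rz": 0, "fingers": -1}, {"x": 33, "y": 0.5, "z": 80, "rx": 0, "ry": 0, "rz": 0, "fingers": -1}, {"x": 33, "y": 0.5, "z": 120, "rx": 0, "ry": 0, "rz": 0, "fingers": -1}, {"x": 33, "y": 0.5, "z": 144, "rx": 0, "ry": 0, "rz": 0, "fingers": -1}, {"x": 33, "y": 0.5, "z": 144, "rx": 0, "ry": 0, "rz": 0, "fingers": -1}, {"x": 33, "y": 0.5, "z": 144, "rx": 0, "ry": 0, "rz": 0, "fingers": 1}, {"x": 33, "y": 0.5, "z": 144, "rx": 0, "ry": 0, "rz": 0, "fingers": 1}, {"x": 33, "y": 0.5, "z": 144, "rx": 0, "ry": 0, "rz": 0, "fingers": 1}, {"x": 33, "y": 0.5, "z": 144, "rx": 0, "ry": 0, "rz": 0, "fingers": 1}, {"x": 33, "y": 0.5, "z": 144, "rx": 0, "ry": 0, "rz": 0, "fingers": 1}, {"x": 33, "y": 0.5, "z": 144, "rx": 0, "ry": 0, "rz": 0, "fingers": 1}, {"x": 33, "y": 0.5, "z": 144, "rx": 0, "ry": 0, "rz": 0, "fingers": 1}]' --force 50

```text
time_s: 9.05
tool_pos: [0.557, 0.148, 0.1605]
tool_rot: [-180.0, 0.0, 83.0]
force: [-0.4, -0.5, 0.5]
grip_width: 0.0251
grasp_force: 1.0
```

>>> drive_tool --moves '[{"x": 0, "y": 0, "z": 0, "rx": 0, "ry": 0, "rz": 0, "fingers": 1}, {"x": 0, "y": 0, "z": 0, "rx": 0, "ry": 0, "rz": 0, "fingers": 1}, {"x": 0, "y": 0, "z": 0, "rx": 0, "ry": 0, "rz": 0, "fingers": 1}, {"x": 0, "y": 0, "z": -10, "rx": 0, "ry": 0, "rz": 0, "fingers": 1}, {"x": 0, "y": 0, "z": -25, "rx": 0, "ry": 0, "rz": 0, "fingers": 1}, {"x": 0, "y": 0, "z": -45, "rx": 0, "ry": 0, "rz": 0, "fingers": 1}, {"x": 0, "y": 0, "z": -70, "rx": 0, "ry": 0, "rz": 0, "fingers": 1}, {"x": 0, "y": 0, "z": -95, "rx": 0, "ry": 0, "rz": 0, "fingers": 1}, {"x": 0, "y": 0, "z": -120, "rx": 0, "ry": 0, "rz": 0, "fingers": 1}, {"x": 0, "y": 0, "z": -135, "rx": 0, "ry": 0, "rz": 0, "fingers": 1}, {"x": 0, "y": 0, "z": -140, "rx": 0, "ry": 0, "rz": 0, "fingers": 1}, {"x": 0, "y": 0, "z": -140, "rx": 0, "ry": 0, "rz": 0, "fingers": 1}, {"x": 0, "y": 0, "z": -140, "rx": 0, "ry": 0, "rz": 0, "fingers": 1}, {"x": 0, "y": 0, "z": -140, "rx": 0, "ry": 0, "rz": 0, "fingers": 1}]'

```text
time_s: 10.8
tool_pos: [0.5567, 0.1478, 0.2997]
tool_rot: [-179.9, 0.0, 83.0]
force: [-0.1, 0.3, -5.2]
grip_width: 0.0233
grasp_force: 50.1
```

```bash
python3 - <<'E'
from h import *
o=sensors.get_obs();print(o["qpos"],o["force"],o["tool_pos"],o["tool_rot"],o["grasp_force"])
w=vision.read_camera("wrist");s=vision.read_camera("scene")
g=np.array([.557,.149,.014+.140]);u,v=proj(s,g+[0,0,.074]).round().astype(int);print(u,v)
x0,y0=u-40,v-50
a=cv2.resize(s["image"][y0:y0+100,x0:x0+80],(480,600),interpolation=cv2.INTER_CUBIC)
print(x0,y0)
b=cv2.resize(w["image"],(320,240));b=np.vstack([b,np.zeros((360,320,3),np.uint8)])
cv2.imwrite("pics/l1.png",np.hstack([a,b])[:,:,::-1])
E
```

```text
[ 25.75008325  13.35610503 -50.97730463  86.31152464  10.35331317
  85.34567911 -32.3061972 ] [-0.10304175  0.28370991 -5.17283316] [0.55670894 0.14780731 0.29969841] [-1.79920305e+02  2.55204520e-02  8.30146058e+01] 50.132119136396796
354 237
314 187
```

View pics/l1.png

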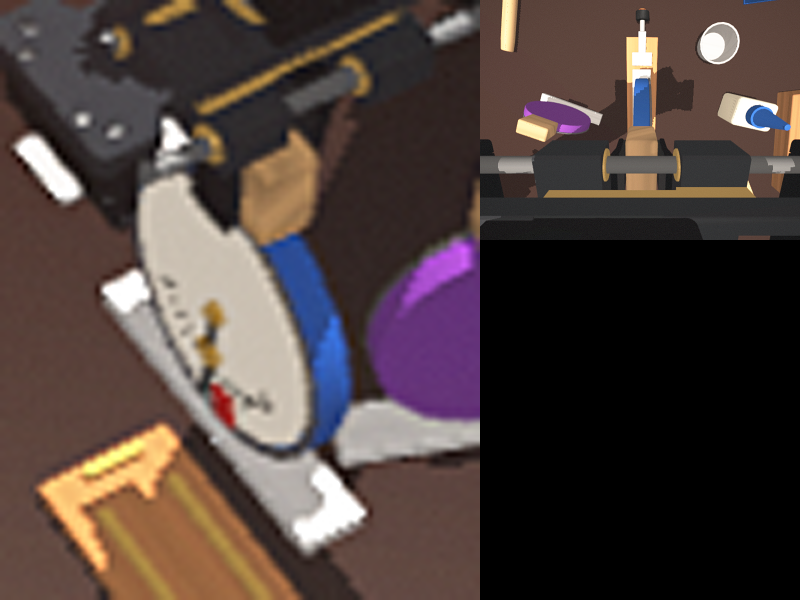

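Lifted. In the scene view the pivot is at about (349.3,239.5), the pointer tip at (347.8,251.2) and the red mark at (351,254.5). I'll estimate the mark angle and plan the move to the stud.

```bash
python3 - <<'E'
from h import *
s=vision.read_camera("scene")
im=s["image"];h=cv2.cvtColor(im,cv2.COLOR_RGB2HSV)[240:265,335:365];m=cv2.inRange(h,(0,150,80),(8,255,255))|cv2.inRange(h,(172,150,80),(180,255,255));k=cv2.moments(m,True)
red=(335+k["m10"]/k["m00"],240+k["m01"]/k["m00"]);print(k["m00"],red)
yaw=np.radians(-7.0);xa=np.array([np.cos(yaw),np.sin(yaw),0]);ya=np.array([-np.sin(yaw),np.cos(yaw),0])
o=sensors.get_obs();
for py in(.147,.149,.151):
  for px in(.010,.014):
    c=np.array([.557,py,.225])+px*xa; L=[]
    for p in(red,(347.8,251.2),(349.3,239.5)):
        a,d=ray(s,*p);X=a+d*((c-a)@xa)/(d@xa); r=X-c; L+=[(r@ya*1000).round(1),(r[2]*1000).round(1),np.arctan2(r@ya,-r[2]).round(3)]
    print(py,px,L)
E
```

```text
13.0 (350.6923076923077, 253.92307692307693)
0.147 0.01 [np.float64(7.6), np.float64(-50.4), np.float64(0.151), np.float64(-4.6), np.float64(-53.5), np.float64(-0.086), np.float64(-3.2), np.float64(-5.2), np.float64(-0.547)]
0.147 0.014 [np.float64(12.6), np.float64(-41.7), np.float64(0.294), np.float64(0.5), np.float64(-44.8), np.float64(0.011), np.float64(1.9), np.float64(3.1), np.float64(2.592)]
0.149 0.01 [np.float64(5.4), np.float64(-50.9), np.float64(0.105), np.float64(-6.9), np.float64(-54.0), np.float64(-0.127), np.float64(-5.5), np.float64(-5.7), np.float64(-0.763)]
0.149 0.014 [np.float64(10.3), np.float64(-42.2), np.float64(0.24), np.float64(-1.8), np.float64(-45.3), np.float64(-0.04), np.float64(-0.4), np.float64(2.6), np.float64(-2.985)]
0.151 0.01 [np.float64(3.1), np.float64(-51.5), np.float64(0.06), np.float64(-9.2), np.float64(-54.6), np.float64(-0.167), np.float64(-7.8), np.float64(-6.2), np.float64(-0.895)]
0.151 0.014 [np.float64(8.0), np.float64(-42.8), np.float64(0.186), np.float64(-4.1), np.float64(-45.8), np.float64(-0.09), np.float64(-2.7), np.float64(2.1), np.float64(-2.225)]
```

```bash
cat >> h.py <<'E'
STUD=np.array([.471,-.262,.069])
def pose(a,h,psi=30,off=(.002,.1485)):
    """tool pos, rpy with the gauge leaning a, its foot middle h above dome contact"""
    Rg=Ro.from_euler('z',psi,degrees=True)*Ro.from_euler('x',-a)
    org=STUD+.016*Rg.apply([0,0,1])+[0,0,h]
    # gauge origin = tcp + off[0]*ya - off[1]*za
    tcp=org+Rg.apply([0,-off[0],off[1]])
    return tcp,(Rg*Ro.from_euler('xyz',[180,0,90],degrees=True)).as_euler('xyz',degrees=True)
E
python3 - <<'E'
from h import *
print(pose(0,.03),delta(*pose(0,.03)));print(pose(.235,.025))
E
```

```text
(array([ 0.472     , -0.26373205,  0.2635    ]), array([-180.,    0.,  120.])) (array([-418.9,  -34.2,   36.7]), array([-0.001, -0.   , -0.646]))
(array([ 0.45282118, -0.23051336,  0.2544443 ]), array([180.        ,  13.46450819, 120.        ]))
```

>>> drive_tool --moves '[{"x": -15, "y": -1, "z": 0, "rx": 0, "ry": 0, "rz": -0.02, "fingers": 1}, {"x": -40, "y": -3, "z": 0, "rx": 0, "ry": 0, "rz": -0.06, "fingers": 1}, {"x": -75, "y": -6, "z": 0, "rx": 0, "ry": 0, "rz": -0.12, "fingers": 1}, {"x": -110, "y": -9, "z": 0, "rx": 0, "ry": 0, "rz": -0.17, "fingers": 1}, {"x": -145, "y": -12, "z": 0, "rx": 0, "ry": 0, "rz": -0.22, "fingers": 1}, {"x": -180, "y": -15, "z": 0, "rx": 0, "ry": 0, "rz": -0.28, "fingers": 1}, {"x": -215, "y": -18, "z": 0, "rx": 0, "ry": 0, "rz": -0.33, "fingers": 1}, {"x": -250, "y": -20, "z": 0, "rx": 0, "ry": 0, "rz": -0.39, "fingers": 1}, {"x": -285, "y": -23, "z": 0, "rx": 0, "ry": 0, "rz": -0.44, "fingers": 1}, {"x": -320, "y": -26, "z": 0, "rx": 0, "ry": 0, "rz": -0.49, "fingers": 1}, {"x": -355, "y": -29, "z": 0, "rx": 0, "ry": 0, "rz": -0.55, "fingers": 1}, {"x": -385, "y": -31, "z": 0, "rx": 0, "ry": 0, "rz": -0.6, "fingers": 1}, {"x": -407, "y": -33, "z": 0, "rx": 0, "ry": 0, "rz": -0.63, "fingers": 1}, {"x": -417, "y": -34, "z": 0, "rx": 0, "ry": 0, "rz": -0.645, "fingers": 1}, {"x": -419, "y": -34, "z": 0, "rx": 0, "ry": 0, "rz": -0.646, "fingers": 1}, {"x": -419, "y": -34, "z": 0, "rx": 0, "ry": 0, "rz": -0.646, "fingers": 1}, {"x": -419, "y": -34, "z": 0, "rx": 0, "ry": 0, "rz": -0.646, "fingers": 1}]'

```text
time_s: 13.08
tool_pos: [0.4728, -0.2625, 0.3007]
tool_rot: [180.0, -0.0, 120.1]
force: [0.3, -0.0, -5.3]
grip_width: 0.0235
grasp_force: 50.2
```

```bash
python3 - <<'E'
from h import *
o=sensors.get_obs();print(o["qpos"],o["force"])
print(delta(*pose(.235,.025)))
E
```

```text
[ 58.97260707   5.58031511 -35.0144505   91.37949439   3.20624376
  84.04823606  53.8792652 ] [ 0.33104981 -0.03783985 -5.29824366]
(array([37.7, -1.2, 46.2]), array([ 0.   , -0.235,  0.002]))
```

>>> drive_tool --moves '[{"x": 6, "y": -0.3, "z": 8, "rx": 0, "ry": -0.04, "rz": 0, "fingers": 1}, {"x": 13, "y": -0.5, "z": 16, "rx": 0, "ry": -0.08, "rz": 0, "fingers": 1}, {"x": 19, "y": -1, "z": 24, "rx": 0, "ry": -0.12, "rz": 0, "fingers": 1}, {"x": 26, "y": -1, "z": 32, "rx": 0, "ry": -0.16, "rz": 0, "fingers": 1}, {"x": 32, "y": -1, "z": 40, "rx": 0, "ry": -0.2, "rz": 0, "fingers": 1}, {"x": 37.7, "y": -1.2, "z": 46, "rx": 0, "ry": -0.235, "rz": 0, "fingers": 1}, {"x": 37.7, "y": -1.2, "z": 46, "rx": 0, "ry": -0.235, "rz": 0, "fingers": 1}, {"x": 37.7, "y": -1.2, "z": 46, "rx": 0, "ry": -0.235, "rz": 0, "fingers": 1}, {"x": 37.7, "y": -1.2, "z": 46, "rx": 0, "ry": -0.235, "rz": 0, "fingers": 1}, {"x": 37.7, "y": -1.2, "z": 46, "rx": 0, "ry": -0.235, "rz": 0, "fingers": 1}, {"x": 37.7, "y": -1.2, "z": 46, "rx": 0, "ry": -0.235, "rz": 0, "fingers": 1}, {"x": 37.7, "y": -1.2, "z": 46, "rx": 0, "ry": -0.235, "rz": 0, "fingers": 1}, {"x": 37.7, "y": -1.2, "z": 46, "rx": 0, "ry": -0.235, "rz": 0, "fingers": 1}, {"x": 37.7, "y": -1.2, "z": 46, "rx": 0, "ry": -0.235, "rz": 0, "fingers": 1}]'

```text
time_s: 14.82
tool_pos: [0.4524, -0.2317, 0.2546]
tool_rot: [-180.0, 13.5, 120.0]
force: [0.3, -0.2, -5.2]
grip_width: 0.0236
grasp_force: 50.2
```

```bash
cat > look.py <<'E'
from h import *
import sys
o=sensors.get_obs();print(o["force"],o["tool_pos"],o["tool_rot"],o["grasp_force"])
s=vision.read_camera("scene");t=vision.read_camera("top")
Rt=Ro.from_euler('xyz',o["tool_rot"],degrees=True);g=o["tool_pos"]+Rt.apply([.002,0,.1485-.074]);u,v=proj(s,g).round().astype(int)
x0,y0=u-28,v-35
a=cv2.resize(s["image"][y0:y0+75,x0:x0+56],(448,600),interpolation=cv2.INTER_CUBIC);print("crop org",x0,y0,"scale 8")
u,v=proj(t,STUD).round().astype(int);b=cv2.resize(t["image"][v-60:v+60,u-35:u+35],(350,600),interpolation=cv2.INTER_CUBIC)
cv2.imwrite(f"pics/{sys.argv[1]}.png",np.hstack([a,b])[:,:,::-1])
h=cv2.cvtColor(s["image"],cv2.COLOR_RGB2HSV)[y0:y0+75,x0:x0+56];m=cv2.inRange(h,(0,150,80),(8,255,255))|cv2.inRange(h,(172,150,80),(180,255,255));k=cv2.moments(m,True)
if k["m00"]: print("red",k["m00"],x0+k["m10"]/k["m00"],y0+k["m01"]/k["m00"])
E
python3 look.py t1
```

```text
[ 0.26719138 -0.2094372  -5.16960929] [ 0.45242846 -0.2317088   0.25455957] [-179.99798697   13.46931956  120.02612605] 50.19985444843769
crop org 260 111 scale 8
red 27.0 299.9259259259259 154.55555555555554
```

View pics/t1.png

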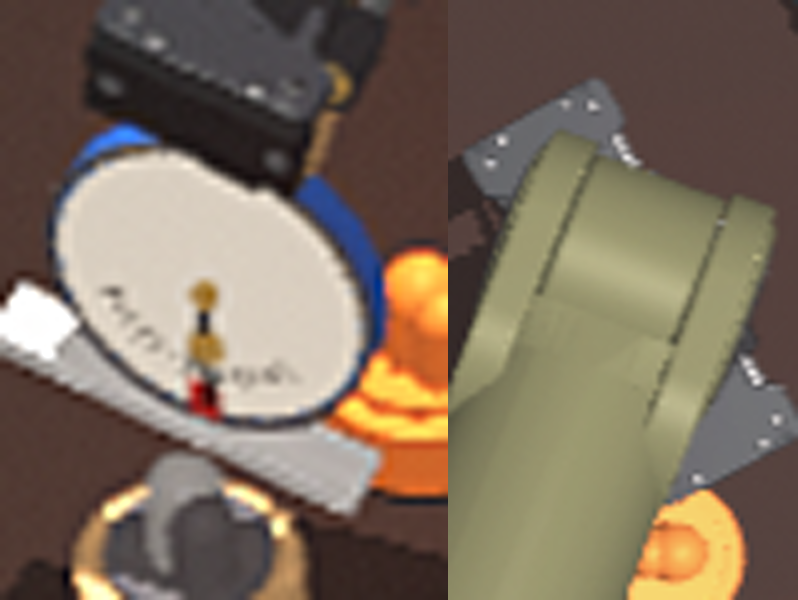

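In the tilted hover the pointer tip is on the red mark (crop (206,395), red spans 190–220), and the foot middle is above the light dome. Now I'll lower it.

```bash
python3 - <<'E'
from h import *
for h in(.025,.005,0,-.003): print(h,delta(*pose(.235,h)))
E
```

```text
0.025 (array([ 0.9,  0.9, -0.1]), array([0., 0., 0.]))
0.005 (array([ 5.5,  0.9, 19.4]), array([0., 0., 0.]))
0 (array([ 6.7,  0.9, 24.2]), array([0., 0., 0.]))
-0.003 (array([ 7.4,  0.9, 27.2]), array([0., 0., 0.]))
```

>>> drive_tool --moves '[{"x": 1.5, "y": 0.5, "z": 6, "rx": 0, "ry": 0, "rz": 0, "fingers": 1}, {"x": 3, "y": 0.5, "z": 12, "rx": 0, "ry": 0, "rz": 0, "fingers": 1}, {"x": 4.5, "y": 0.5, "z": 17, "rx": 0, "ry": 0, "rz": 0, "fingers": 1}, {"x": 5.3, "y": 0.5, "z": 20, "rx": 0, "ry": 0, "rz": 0, "fingers": 1}, {"x": 5.7, "y": 0.5, "z": 21.5, "rx": 0, "ry": 0, "rz": 0, "fingers": 1}, {"x": 5.7, "y": 0.5, "z": 21.5, "rx": 0, "ry": 0, "rz": 0, "fingers": 1}, {"x": 5.7, "y": 0.5, "z": 21.5, "rx": 0, "ry": 0, "rz": 0, "fingers": 1}]'

```text
time_s: 15.8
tool_pos: [0.4527, -0.2311, 0.2325]
tool_rot: [180.0, 13.5, 120.0]
force: [0.4, -0.1, -4.8]
grip_width: 0.0234
grasp_force: 50.2
```

>>> drive_tool --moves '[{"x": 0.25, "y": 0, "z": 1, "rx": 0, "ry": 0, "rz": 0, "fingers": 1}, {"x": 0.25, "y": 0, "z": 1, "rx": 0, "ry": 0, "rz": 0, "fingers": 1}, {"x": 0.5, "y": 0, "z": 2, "rx": 0, "ry": 0, "rz": 0, "fingers": 1}, {"x": 0.5, "y": 0, "z": 2, "rx": 0, "ry": 0, "rz": 0, "fingers": 1}, {"x": 0.7, "y": 0, "z": 3, "rx": 0, "ry": 0, "rz": 0, "fingers": 1}, {"x": 0.7, "y": 0, "z": 3, "rx": 0, "ry": 0, "rz": 0, "fingers": 1}, {"x": 0.7, "y": 0, "z": 3, "rx": 0, "ry": 0, "rz": 0, "fingers": 1}]'

```text
time_s: 16.68
tool_pos: [0.4527, -0.2311, 0.2294]
tool_rot: [180.0, 13.5, 120.0]
force: [-0.3, -0.2, -4.1]
grip_width: 0.0238
grasp_force: 50.2
```

>>> drive_tool --moves '[{"x": 0.25, "y": 0, "z": 1, "rx": 0, "ry": 0, "rz": 0, "fingers": 1}, {"x": 0.25, "y": 0, "z": 1, "rx": 0, "ry": 0, "rz": 0, "fingers": 1}, {"x": 0.25, "y": 0, "z": 1, "rx": 0, "ry": 0, "rz": 0, "fingers": 1}, {"x": 0.25, "y": 0, "z": 1, "rx": 0, "ry": 0, "rz": 0, "fingers": 1}]'

```text
time_s: 17.18
tool_pos: [0.4529, -0.2312, 0.2291]
tool_rot: [180.0, 13.5, 120.0]
force: [-3.1, 2.6, 6.6]
grip_width: 0.0236
grasp_force: 50.1
```

Contact is made at about 12 N. I'll ease off slightly, let it settle and check.

>>> drive_tool --moves '[{"x": -0.1, "y": 0, "z": -0.3, "rx": 0, "ry": 0, "rz": 0, "fingers": 1}, {"x": -0.1, "y": 0, "z": -0.3, "rx": 0, "ry": 0, "rz": 0, "fingers": 1}, {"x": -0.1, "y": 0, "z": -0.3, "rx": 0, "ry": 0, "rz": 0, "fingers": 1}, {"x": -0.1, "y": 0, "z": -0.3, "rx": 0, "ry": 0, "rz": 0, "fingers": 1}, {"x": -0.1, "y": 0, "z": -0.3, "rx": 0, "ry": 0, "rz": 0, "fingers": 1}, {"x": -0.1, "y": 0, "z": -0.3, "rx": 0, "ry": 0, "rz": 0, "fingers": 1}, {"x": -0.1, "y": 0, "z": -0.3, "rx": 0, "ry": 0, "rz": 0, "fingers": 1}, {"x": -0.1, "y": 0, "z": -0.3, "rx": 0, "ry": 0, "rz": 0, "fingers": 1}, {"x": -0.1, "y": 0, "z": -0.3, "rx": 0, "ry": 0, "rz": 0, "fingers": 1}, {"x": -0.1, "y": 0, "z": -0.3, "rx": 0, "ry": 0, "rz": 0, "fingers": 1}, {"x": -0.1, "y": 0, "z": -0.3, "rx": 0, "ry": 0, "rz": 0, "fingers": 1}]'

```text
time_s: 18.55
tool_pos: [0.4529, -0.2312, 0.2291]
tool_rot: [180.0, 13.5, 120.0]
force: [-2.8, 2.5, 5.7]
grip_width: 0.0236
grasp_force: 50.1
```

```bash
python3 look.py t2
```

```text
[-2.8187986   2.53758796  5.71067138] [ 0.45294693 -0.2311781   0.22913717] [179.98003328  13.52517829 120.02435327] 50.09866868611425
crop org 260 117 scale 8
red 24.0 298.4166666666667 159.0
```

View pics/t2.png

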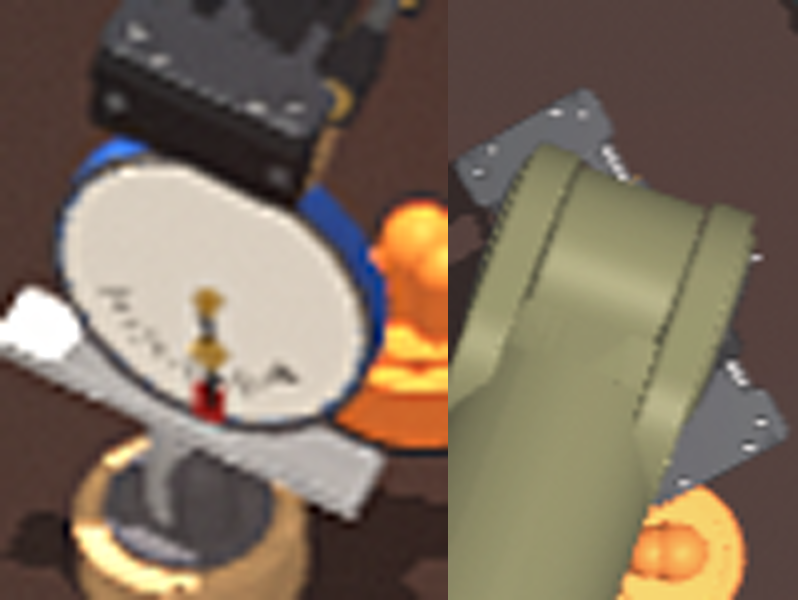

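The foot is on the light dome with about 11 N, and the pointer tip (209,397) is centred on the red mark (209,403). Everything is still, so I'm handing in.

```bash
python3 -c "
from cell import workorder
print(workorder.sign_off())"
```

```text
the job is handed in; nothing more can be done
None
```

I handed the job in at about 18.6 s of the 64 s allowed: the keeper is out, and the gauge is held in the fingers with its foot pressing the steel stud at about 11 N. The last picture showed the pointer on the red mark, but sign-off returned no verdict.

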